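# Lay out the stripped wheel parts in refitting order

## Task

Lay the stripped wheel parts out on the rubber mat for refitting, each centred in a white circle and upright: the steel bearing in the circle next to the toothed sprocket with the orange cap centred on top of it, and the brass spacer in the circle next to the brake disc. Draw the axle straight up out of the red hub and, keeping it upright all the way, stand it head up in the middle circle between the bearing and the spacer. Leave the black socket and the green grease tin where they are.

Things in the scene. Friction and masses are not known exactly. Their poses are not given: they have to be found in the camera images.
- mat: Black rubber mat, fixed on the bench, 170 (x) by 620 (y) by 3 mm thick; origin at the centre of its underside, z up. Three painted white circles, 68 mm outside diameter, lie on its long middle line, centred at its own (x, y) = (0, -100), (0, 0) and (0, +100) mm. The sprocket lies at one end of the mat and the brake disc at the other; which is where changes.
- sprocket: Dark steel toothed chain sprocket, 142 mm diameter, 6 mm thick, fixed flat on one end of the mat (about 220 mm from the mat's centre); does not move. Origin at the centre of its underside, z up.
- disc: Bright steel drilled brake disc with a red centre, 160 mm diameter, up to 9 mm thick, fixed flat on the other end of the mat (about 220 mm from the mat's centre); does not move. Origin at the centre of its underside, z up.
- hub: Red wheel hub fixed to the bench, 46 mm high, 84 mm diameter at its foot, with a square 42 mm steel sleeve in the middle and four red ribs 36 mm high. The vertical bore is 26 mm wide and 40 mm deep, open at the top, and holds the axle. Origin at the centre of its underside, z up along the bore.
- axle: Steel axle pin, about 280 g: shaft 24 mm diameter and 66 mm long with a round dark head 34 mm diameter and 12 mm thick on top (78 mm overall). Stands in the hub's bore with 40 mm of the shaft inside (1 mm play all round, resting on the bore's floor 6 mm above the bench), so at the start the head's underside is 72 mm above the bench; it must be lifted more than 40 mm to be clear of the bore. Origin at the centre of the foot's end face, z up to the head.
- bearing: Sealed steel ball bearing lying flat: bright steel disc with a black seal ring on its face, 52 mm diameter, 15 mm high, about 120 g. Origin at the centre of its underside, z up.
- cap: Orange plastic dust cap, a solid disc 40 mm diameter, 16 mm high, about 30 g. Origin at the centre of its underside, z up. It goes on top of the bearing, so hold it above its lower edge: the bearing beneath is wider.
- spacer: Brass spacer tube standing upright, 32 mm outside diameter, 22 mm bore, 30 mm high, about 80 g. Origin at the centre of its underside, z up.
- socket: Black wrench socket standing upright, 29 mm diameter, 34 mm high; loose, not part of the job, to be left where it stands. Origin at the centre of its underside, z up.
- tin: Green grease tin with a white lid, 71 mm diameter, 55 mm high; loose, not part of the job, to be left where it stands. Origin at the centre of its underside, z up.

How it is judged:
At the end, for the whole second after the job is handed in: Bearing (by the sprocket), spacer (by the disc) and axle (middle, head up) stand upright within 0.08 rad on the mat, at rest, each within 14 mm of its circle's centre along each mat axis; the cap lies flat on the bearing, within 10 mm of its centre (((y of sprocket in the frame of mat above 0 m and x of bearing in the frame of mat between -0.014 and 0.014 m and y of bearing in the frame of mat between 0.086 and 0.114 m and x of spacer in the frame of mat between -0.014 and 0.014 m and y of spacer in the frame of mat between -0.114 and -0.086 m) or (y of sprocket in the frame of mat below 0 m and x of bearing in the frame of mat between -0.014 and 0.014 m and y of bearing in the frame of mat between -0.114 and -0.086 m and x of spacer in the frame of mat between -0.014 and 0.014 m and y of spacer in the frame of mat between 0.086 and 0.114 m)) and x of axle in the frame of mat between -0.014 and 0.014 m and y of axle in the frame of mat between -0.014 and 0.014 m and z of bearing in the frame of mat between 0 and 0.007 m and angle between each of bearing, spacer, axle, cap's own z axis and vertical below 0.08 rad and z of spacer in the frame of mat between 0 and 0.007 m and z of axle in the frame of mat between 0 and 0.007 m and horizontal distance between cap and bearing below 0.01 m and z of cap in the frame of bearing between 0.012 and 0.018 m and linear speed of each of bearing, cap, spacer, axle below 0.02 m/s); the robot touches nothing.
It fails at once if the axle leans more than 0.35 rad from upright (angle between axle's own z axis and vertical above 0.35 rad).
It fails at once if the black socket is moved by more than 20 mm (distance of socket from where it was at the start of the episode above 0.02 m).
It fails at once if the grease tin is moved by more than 20 mm (distance of tin from where it was at the start of the episode above 0.02 m).
It also fails if it takes over 107 s, if anything falls off the work surface, if the arm or the gripper's body presses on something with over 40 N, if the wrist force passes 120 N, or if a joint passes its speed limit or range.

## Robot

A 6-joint arm with a two-finger parallel gripper is mounted at the origin on the work surface. World frame = base frame: x ahead of the robot, y to its left, z up, the work surface at z = 0. Lengths are in m, angles in rad, forces in N, time in s.
With the tool pointing down it reaches from about 0.3 to 0.85 m from the base axis. Payload 4.2 kg.
Tool frame: the origin (TCP) lies where the fingers leave the gripper's body, on its centre line; the fingertips stand 78 mm ahead of it and the grasp point (between the pads) lies 60 mm ahead of it; z points along the fingers, x is the direction in which the jaws open and shut, and the axes are right-handed (so a half turn about z gives the same grasp; the last joint's range is limited). The gripper opens to 91 mm and grips with 3 to 60 N. Pads are 32 mm wide; open, the fingers measure 118 mm over their backs; the gripper's body (76 mm by 178 mm) begins 60 mm behind the grasp point.
Start: joints at [1.216, 0.32, 1.565, -0, 1.257, -0.02], TCP at [0.189, 0.543, 0.292] pointing down, gripper open.
Joint ranges: [-3.11, 3.11], [-0.84, 2.01], [0.21, 2.61], [-1.34, 4.49], [0.05, 2.63], [-2.56, 2.56]. Speed limits (rad/s): [2.57, 2.57, 3.14, 3.14, 3.14, 3.14].

## Interface

Orientations are given as [roll, pitch, yaw] about the fixed x, y, z axes, in that order (R = Rz(yaw) Ry(pitch) Rx(roll)).
In Python, from plant import status, viewer, order gives the robot as it stands.
- The arm moves only by the tool servo_tool, never from a script. Its argument "motion" is text: rows parted by semicolons, each of 6 numbers parted by spaces: the shift along the tool's x, y, z in units of 25 mm (1.0 is 25 mm), then the turn, a rotation vector about the tool's x, y, z in units of 5 degrees (1.0 is 5 degrees). In form: x y z wx wy wz; .... A call has 1 to 12 rows; each row shifts and turns the commanded pose from where the row before left it, along the tool's axes as they then stand; what a row does not reach is not made up. A row lasts 1/12 s, in which the tool goes at most 41.7 mm and 7.16 degrees, less where a joint would pass 70% of its speed; a pose out of reach is approached as far as the arm can. A call is refused whole if a number of a shift passes 1 or a number of a turn 1, either way. A call with a gripper value outside its range is refused whole. "fingers" is the opening, from 0 (shut) to 1 (fully open), set as the call begins (left out, the last holds). The fingers move at their own pace and stop on an object; "grip_force" is the grip in N (left out, the last holds). Time passes only in rows, so rows that do not move let the fingers close. It gives the time, the measured TCP pose, the force and the opening at its end, in the units of the state.
- status.read_state(): the state, without advancing time (a new reading comes with each control period).
- viewer.get_image(name): name is "side" or "top" or "wrist"; returns the picture (480x640x3 uint8, blue, green, red); there is no depth.
- viewer.calibration(name): a dict with "mtx" (3x3 intrinsics, pixels), "k1" (the pictures are not rectified: a ray, as slopes to the right and down, at radius r is drawn at 1 + k1 r^2 times it, then the intrinsics apply), "rvec" (rotation vector, rad) and "tvec" (3), from world to camera coordinates, as OpenCV has them. Camera axes: x right, y down, z forward; pixel columns grow to the right and rows downward; lengths in m; the calibration is good to about 2 mm. A picture is of the moment at which its call begins: read the wrist's pose just before it. calibration takes no time and is no camera call; for the wrist camera it gives the pose at the moment of the call.
- order.job_done(): hands the job in, once; it reports no verdict.
Trained networks look in the newest picture that a camera, given by its name, has taken for a name from the list of things; names that differ only in an ending like _2 or _b are one class to them, and where a whole thing is asked for, a point or a joint stands for the part that bears it (a point fixed in the world has none). Each returns a list of dicts, best first, with "confidence" (0 to 1); they miss things now and then, are a little off and sometimes report something else, mostly with a low value. They report only what shows in the picture. A call takes as long as a camera call.
- viewer.look_for(name, camera): "xyz" ([x, y, z] in m, in world coordinates, good to about 4 mm: the middle of the surface that is visible of it).
- viewer.cut_out(name, camera): "pixels" (480x640 bool, what is visible of it).
- viewer.tip_of(name, camera): "xyz" ([x, y, z] in m, in world coordinates, good to about 4 mm: a listed point, or the origin of a listed thing).
The state is a dict: "time_s": time; "joint_positions": joint angles; "qd": joint speeds; "joint_torque": joint torques, N m; "tool_pos": TCP position; "tcp_rot": TCP orientation; "contact_force": force on the tool from outside, world axes, zero at the start; "moment": the same for the moment, N m; "finger_gap": finger opening in m.
Only numpy, scipy, OpenCV 4.12 (cv2) and the standard library are available. Lean on these libraries where they do the work, as an engineer would, in place of code of your own. Each camera call takes 0.05 s, during which the arm holds its last target. There are 200 camera calls.

## Working session

There is one attempt and no reset: what is moved stays moved. The work goes in short steps, Python scripts to look and compute and a tool call to move; the robot and the scene stay as the last step left them, time stands still between calls to the robot, and variables do not carry over. Pictures are saved under pics/ and viewed, about 12 in all and at most 16, crops included, and the job is handed in when it is done.

Besides the shell and the picture viewer there is one more tool, called after ">>>" in YAML: its name, and indented under it one key for each argument. servo_tool: Moves the arm, as the interface text tells. Its arguments: {"type":"object","properties":{"motion":{"type":"string"},"fingers":{"type":"number"},"grip_force":{"type":"number"}},"required":["motion"]}

```bash
mkdir -p pics; ls; cat > h.py <<'E'
import numpy as np, cv2
from plant import status, viewer, order
def st():
    s=status.read_state(); print('t',round(s['time_s'],2),'tcp',np.round(s['tool_pos'],4),'rot',np.round(s['tcp_rot'],3),'F',np.round(s['contact_force'],1),'gap',round(s['finger_gap'],4)); return s
def ray(c,uv):
    K=np.array(c['mtx']);d=(np.array(uv,float)-K[:2,2])/[K[0,0],K[1,1]]
    rd=np.linalg.norm(d); r=rd
    for _ in range(30): r=rd/(1+c['k1']*r*r)
    d=d*(r/rd if rd>0 else 1)
    R=cv2.Rodrigues(np.array(c['rvec'],float))[0];t=np.array(c['tvec'],float).ravel()
    return -R.T@t, R.T@np.r_[d,1]
def onz(c,uv,z):
    o,d=ray(c,uv); return o+d*(z-o[2])/d[2]
def proj(c,P):
    R=cv2.Rodrigues(np.array(c['rvec'],float))[0];p=R@np.array(P,float)+np.array(c['tvec'],float).ravel()
    s=p[:2]/p[2]; s=s*(1+c['k1']*(s@s)); K=np.array(c['mtx']); return s*[K[0,0],K[1,1]]+K[:2,2]
E
python3 - <<'E'
from h import *
st()
for n in ('top','side','wrist'):
    c=viewer.calibration(n); im=viewer.get_image(n); cv2.imwrite(f'pics/{n}0.png',im)
    print(n,np.round(ray(c,(320,240)),3).tolist(),c['k1'],c['mtx'][0][0])
    for o in 'mat sprocket disc hub axle bearing cap spacer socket tin'.split():
        for f in ('look_for','tip_of'):
            r=getattr(viewer,f)(o,n); print(o,f,[(np.round(a['xyz'],3).tolist(),round(a['confidence'],2)) for a in r[:2]])
st()
E
```

```text
pics
t 0.0 tcp [0.1888 0.5427 0.2914] rot [-3.142e+00  2.000e-03  1.236e+00] F [-0.4  0.2 -0.1] gap 0.0908
top [[0.37, -0.004, 0.914], [0.213, 0.007, -0.977]] 0.03537292174269554 454.68466460239614
mat look_for [([0.635, 0.257, 0.007], 0.71), ([0.66, 0.02, 0.004], 0.64)]
mat tip_of [([0.662, 0.037, 0.002], 0.65)]
sprocket look_for [([0.674, -0.181, 0.013], 0.88)]
sprocket tip_of [([0.676, -0.18, 0.002], 0.89)]
disc look_for [([0.635, 0.259, 0.007], 0.6)]
disc tip_of [([0.637, 0.26, 0.001], 0.98), ([0.438, 0.368, 0.0], 0.43)]
hub look_for [([0.432, 0.351, 0.028], 0.79), ([0.494, -0.232, 0.016], 0.67)]
hub tip_of [([0.435, 0.368, 0.001], 0.63)]
axle look_for [([0.439, 0.363, 0.086], 0.89), ([0.411, -0.342, 0.056], 0.49)]
axle tip_of [([0.442, 0.368, 0.005], 0.88)]
bearing look_for [([0.474, -0.05, 0.016], 0.58)]
bearing tip_of [([0.476, -0.05, -0.004], 0.71)]
cap look_for [([0.497, -0.231, 0.015], 0.57), ([0.475, -0.053, 0.014], 0.28)]
cap tip_of [([0.499, -0.235, 0.001], 0.74), ([0.437, 0.369, 0.001], 0.63)]
spacer look_for [([0.485, 0.204, 0.028], 0.46)]
spacer tip_of [([0.489, 0.205
[... 1278 characters left out ...]
, 0.024], 0.64)]
socket tip_of [([0.493, 0.074, -0.002], 0.64)]
tin look_for [([0.409, -0.364, 0.053], 0.6)]
tin tip_of [([0.414, -0.354, 0.001], 0.91), ([0.678, -0.18, 0.002], 0.68)]
wrist [[0.117, 0.569, 0.385], [0.238, -0.084, -0.968]] -0.037844636237496274 407.0757939128372
mat look_for []
mat tip_of []
sprocket look_for []
sprocket tip_of []
disc look_for []
disc tip_of []
hub look_for []
hub tip_of []
axle look_for []
axle tip_of []
bearing look_for []
bearing tip_of []
cap look_for []
cap tip_of []
spacer look_for []
spacer tip_of []
socket look_for []
socket tip_of []
tin look_for []
tin tip_of []
t 3.15 tcp [0.1889 0.5431 0.2923] rot [-3.142 -0.     1.236] F [0.6 0.3 1. ] gap 0.0909
```

View pics/top0.png

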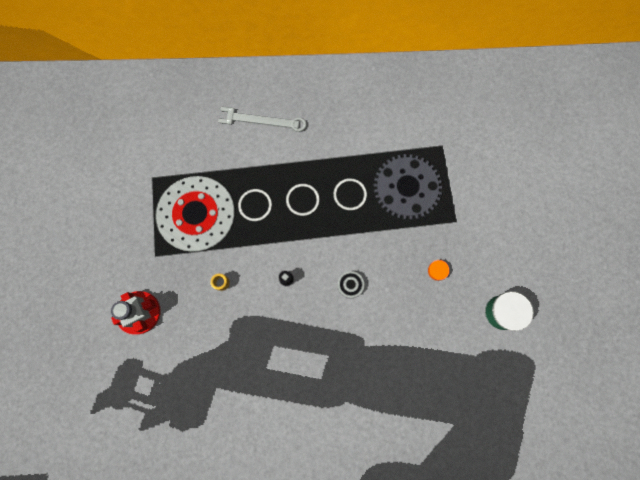

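View pics/side0.png

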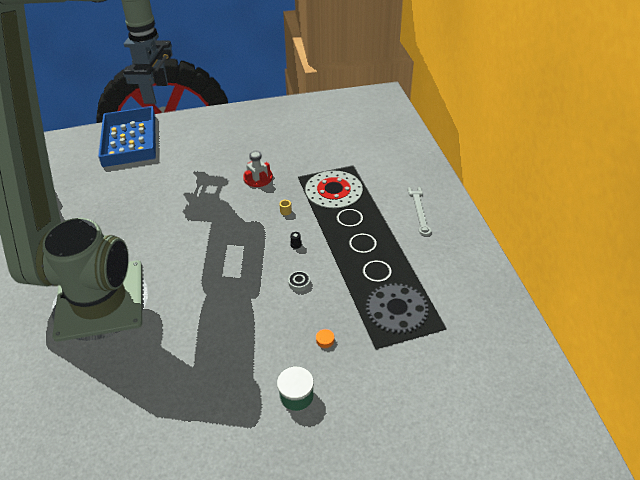

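Top shows the circles at about (255,205), (302,200) and (350,194). The spacer is at (219,282), socket (287,278), bearing (351,284), cap (439,270), and axle head (122,311). The sprocket is at the −y end. The side view agrees: circles (350,217), (363,243), (377,271). Next I'll measure precisely from these two pictures.

```bash
cat > m.py <<'E'
from h import *
T=cv2.imread('pics/top0.png');S=cv2.imread('pics/side0.png');ct=viewer.calibration('top');cs=viewer.calibration('side')
def blob(im,m,c,r=22):
    k=np.zeros(m.shape,np.uint8);cv2.circle(k,c,r,255,-1);m=((m>0)&(k>0)).astype(np.uint8)
    p=cv2.findNonZero(m); h=cv2.convexHull(p); e=cv2.fitEllipse(h); return np.array(e[0]),e[1]
def tri(a,b):
    o1,d1=ray(ct,a);o2,d2=ray(cs,b);s=np.linalg.lstsq(np.c_[d1,-d2],o2-o1,rcond=None)[0]
    p,q=o1+s[0]*d1,o2+s[1]*d2;return (p+q)/2,np.linalg.norm(p-q)
wh=lambda im:(im.min(2)>150).astype(np.uint8)
for a,b in (((255,205),(350,217)),((302,200),(363,243)),((350,194),(377,271))):
    ea,_=blob(T,wh(T),a,22);eb,_=blob(S,wh(S),b,17)
    print('circ',np.round(ea,1),np.round(eb,1),'tri',*tri(ea,eb),'top z3',onz(ct,ea,.003)[:2],'side',onz(cs,eb,.003)[:2])
H=lambda im:cv2.cvtColor(im,cv2.COLOR_BGR2HSV)
def col(im):h=H(im);return ((h[...,0]<30)&(h[...,1]>130)&(h[...,2]>90)).astype(np.uint8)
for n,a,b,r,z in (('cap',(439,270),(325,338),18,.016),('spacer',(219,282),(286,207),14,.03)):
    ea,x=blob(T,col(T),a,r);eb,y=blob(S,col(S),b,r);print(n,ea,x,eb,y,*tri(ea,eb),onz(ct,ea,z)[:2],onz(cs,eb,z)[:2])
def crop(im,c,r,k):
    return cv2.resize(im[c[1]-r:c[1]+r,c[0]-r:c[0]+r],(k,k),interpolation=cv2.INTER_CUBIC)
A=np.hstack([crop(T,(130,311),30,260),crop(T,(219,282),20,260),crop(T,(351,284),20,260)])
B=np.hstack([crop(S,(257,170),30,260),crop(S,(286,207),20,260),crop(S,(299,280),20,260)])
cv2.imwrite('pics/crops.png',np.vstack([A,B]))
E
python3 m.py
```

```text
circ [254.5 204.6] [349.  213.3] tri [0.64512864 0.13403837 0.02079253] 0.0025110127787903616 top z3 [0.64926778 0.13670338] side [0.65161961 0.15334566]
circ [302.3 199.2] [362.3 242.6] tri [0.65654289 0.03676172 0.0053643 ] 0.0006114563641228148 top z3 [0.65760955 0.0368772 ] side [0.65692509 0.03891611]
circ [349.7 193.9] [376.7 270.4] tri [ 0.66511306 -0.06278398  0.00515696] 0.00030416757819751514 top z3 [ 0.66597344 -0.06292426] side [ 0.66561179 -0.06098496]
cap [438.39361572 269.75369263] (20.079561233520508, 21.70660972595215) [324.83016968 338.1640625 ] (18.497257232666016, 18.85866928100586) [ 0.49854317 -0.23204534  0.01112397] 0.00023667990210171676 [ 0.49796867 -0.230816  ] [ 0.497722   -0.23543863]
spacer [218.82388306 281.34387207] (16.051939010620117, 16.29367446899414) [285.09078979 206.94277954] (12.433034896850586, 16.052732467651367) [0.48872558 0.20493491 0.01534036] 0.0013712746458232567 [0.48747171 0.20155066] [0.48606519 0.1883384 ]
```

View pics/crops.png

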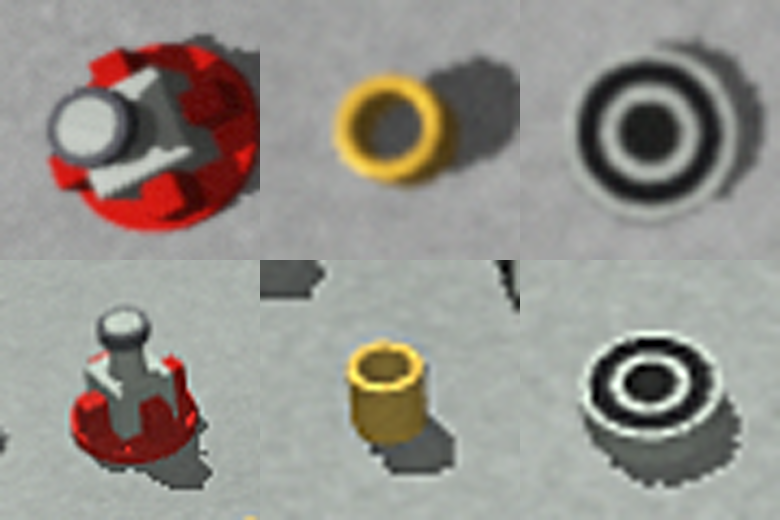

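```bash
python3 - <<'E' | tail -12
from m import *
for n,a,b,z in (('axle',(119.8,309.8),(255.3,154),.084),('spacer',(218.2,281),(284.7,202.8),.03),('bearing',(350.7,283.8),(298.7,278.1),.015)):
    print(n,*[np.round(v,4) for v in (*tri(a,b),onz(ct,a,z)[:2],onz(cs,b,z)[:2])])
c=viewer.calibration('wrist'); s=st(); R=cv2.Rodrigues(np.array(c['rvec']))[0]
from scipy.spatial.transform import Rotation as Ro
Rt=Ro.from_euler('xyz',s['tcp_rot']).as_matrix(); print('cam in tool',Rt.T@(-R.T@np.array(c['tvec']).ravel()-s['tool_pos']),(Rt.T@R.T).round(3).tolist())
E
```

```text
circ [254.5 204.6] [349.  213.3] tri [0.64512864 0.13403837 0.02079253] 0.0025110127787903616 top z3 [0.64926778 0.13670338] side [0.65161961 0.15334566]
circ [302.3 199.2] [362.3 242.6] tri [0.65654289 0.03676172 0.0053643 ] 0.0006114563641228148 top z3 [0.65760955 0.0368772 ] side [0.65692509 0.03891611]
circ [349.7 193.9] [376.7 270.4] tri [ 0.66511306 -0.06278398  0.00515696] 0.00030416757819751514 top z3 [ 0.66597344 -0.06292426] side [ 0.66561179 -0.06098496]
cap [438.39361572 269.75369263] (20.079561233520508, 21.70660972595215) [324.83016968 338.1640625 ] (18.497257232666016, 18.85866928100586) [ 0.49854317 -0.23204534  0.01112397] 0.00023667990210171676 [ 0.49796867 -0.230816  ] [ 0.497722   -0.23543863]
spacer [218.82388306 281.34387207] (16.051939010620117, 16.29367446899414) [285.09078979 206.94277954] (12.433034896850586, 16.052732467651367) [0.48872558 0.20493491 0.01534036] 0.0013712746458232567 [0.48747171 0.20155066] [0.48606519 0.1883384 ]
axle [0.4355 0.3638 0.0858] 0.0006 [0.4354 0.3646] [0.436  0.3663]
spacer [0.4877 0.2022 0.0324] 0.0003 [0.4882 0.2028] [0.4879 0.2049]
bearing [ 0.4753 -0.0555  0.0189] 0.0001 [ 0.4758 -0.0557] [ 0.4757 -0.052 ]
t 3.15 tcp [0.1889 0.5431 0.2923] rot [-3.142 -0.     1.236] F [0.6 0.3 1. ] gap 0.0909
cam in tool [ 0.00114929 -0.07601529 -0.0929426 ] [[1.0, -0.001, -0.001], [0.001, 0.964, 0.264], [0.0, -0.264, 0.964]]
```

>>> servo_tool:
  motion: "0 0 0 0 0 1;0 0 0 0 0 1;0 0 0 0 0 1;0 0 0 0 0 1;0 0 0 0 0 1;0 0 0 0 0 1;0 0 0 0 0 1;0 0 0 0 0 1;0 0 0 0 0 1;0 0 0 0 0 1;0 0 0 0 0 1;0 0 0 0 0 1"
  fingers: 1
  grip_force: 25

```text
time_s: 4.15
tool_pos: [0.1889, 0.5431, 0.2923]
tcp_rot: [-3.141, -0.0, 0.184]
contact_force: [0.5, 0.2, 0.8]
finger_gap: 0.0913
```

>>> servo_tool:
  motion: "0 0 0 0 0 1;0 0 0 0 0 1;0 0 0 0 0 0.16;0.5 1 0 0 0 0;0.5 1 0 0 0 0;0.5 1 0 0 0 0;0.5 1 0 0 0 0;0.5 1 0 0 0 0;0.5 1 0 0 0 0;0.5 1 0 0 0 0;0.5 1 0 0 0 0;0.5 1 0 0 0 0"

```text
time_s: 5.15
tool_pos: [0.3018, 0.3169, 0.2924]
tcp_rot: [-3.141, -0.0, 0.003]
contact_force: [0.9, 0.2, 0.9]
finger_gap: 0.0911
```

>>> servo_tool:
  motion: "0.5 1 0 0 0 0;0.5 1 0 0 0 0;0.5 1 0 0 0 0;0.5 1 0 0 0 0;0.5 1 0 0 0 0;0.5 1 0 0 0 0;0.5 1 0 0 0 0;0.5 1 0 0 0 0;0.5 1 0 0 0 0;0.5 1 0 0 0 0;0.5 1 0 0 0 0;0 0 0 0 0 0"

```text
time_s: 6.15
tool_pos: [0.441, 0.0399, 0.2924]
tcp_rot: [3.14, -0.002, -0.002]
contact_force: [1.1, -0.4, 0.1]
finger_gap: 0.0912
```

>>> servo_tool:
  motion: "0.35 0.94 0.4 0 0 0;0.35 0.94 0.4 0 0 0;0.35 0.94 0.4 0 0 0;0.34 0.94 0.4 0 0 0;0 0 0.6 0 0 0;0 0 0.6 0 0 0;0 0 0.6 0 0 0;0 0 0.6 0 0 0;0 0 0.6 0 0 0;0 0 0 0 0 0;0 0 0 0 0 0"

```text
time_s: 7.07
tool_pos: [0.4735, -0.0503, 0.177]
tcp_rot: [-3.141, 0.002, 0.001]
contact_force: [0.3, -0.3, -0.3]
finger_gap: 0.0913
```

```bash
python3 - <<'E'
from h import *
st(); c=viewer.calibration('wrist'); im=viewer.get_image('wrist'); cv2.imwrite('pics/w1.png',im)
r=viewer.cut_out('bearing','wrist')
for a in r[:2]:
    p=cv2.findNonZero(a['pixels'].astype(np.uint8)); e=cv2.fitEllipse(cv2.convexHull(p)); print(a['confidence'],e,onz(c,e[0],.012))
print([(np.round(a['xyz'],4),a['confidence']) for a in viewer.tip_of('bearing','wrist')])
print(proj(c,[.4757,-.054,.015]))
E
```

```text
t 7.07 tcp [ 0.4735 -0.0503  0.177 ] rot [-3.141e+00  2.000e-03  1.000e-03] F [ 0.3 -0.3 -0.3] gap 0.0913
0.75 ((324.3849792480469, 254.6334991455078), (79.01242065429688, 80.12914276123047), 3.7349846363067627) [ 0.47469745 -0.05152401  0.012     ]
[(array([ 0.4783, -0.0526, -0.0021]), 0.89)]
[325.94458977 259.56247892]
```

View pics/w1.png

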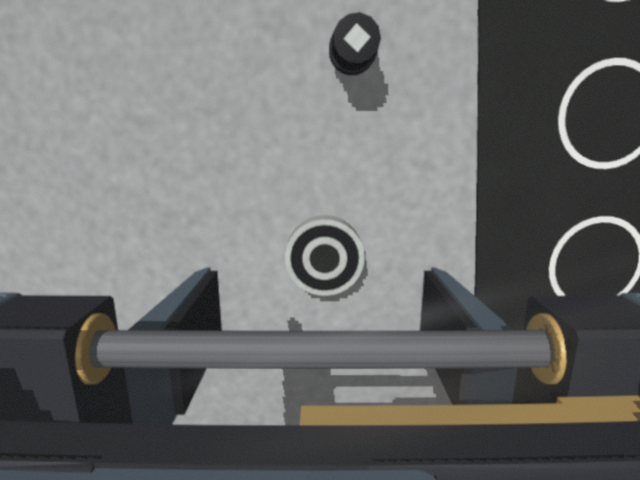

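The wrist view shows the bearing at (325,257), between the open fingers and clear of the socket at (355,43). The position agrees within 3 mm, so I'm descending and grasping.

>>> servo_tool:
  motion: "0.05 0.07 0.5 0 0 0;0 0 0.6 0 0 0;0 0 0.6 0 0 0;0 0 0.6 0 0 0;0 0 0.6 0 0 0;0 0 0.5 0 0 0;0 0 0.3 0 0 0;0 0 0 0 0 0;0 0 0 0 0 0"

```text
time_s: 7.97
tool_pos: [0.4755, -0.0526, 0.0852]
tcp_rot: [-3.142, -0.001, 0.0]
contact_force: [-0.7, -0.9, -0.6]
finger_gap: 0.0914
```

>>> servo_tool:
  motion: "0 0 0.13 0 0 0;0 0 0 0 0 0"

```text
time_s: 8.13
tool_pos: [0.4755, -0.0526, 0.082]
tcp_rot: [3.142, -0.001, 0.0]
contact_force: [-1.3, 0.4, -0.3]
finger_gap: 0.0909
```

>>> servo_tool:
  motion: "0 0 0 0 0 0;0 0 0 0 0 0;0 0 0 0 0 0;0 0 0 0 0 0;0 0 0 0 0 0;0 0 0 0 0 0;0 0 0 0 0 0;0 0 0 0 0 0"
  fingers: 0
  grip_force: 25

```text
time_s: 8.8
tool_pos: [0.4752, -0.0525, 0.0815]
tcp_rot: [-3.142, -0.0, 0.0]
contact_force: [0.6, -1.0, 0.7]
finger_gap: 0.0515
```

>>> servo_tool:
  motion: "0 0 -0.6 0 0 0;0 0 -0.8 0 0 0;0.5 0 -0.6 0 0 0;0.9 0.08 0 0 0 0;0.9 0.1 0 0 0 0;0.9 0.1 0 0 0 0;0.9 0.1 0 0 0 0;0.9 0 0 0 0 0;0.9 0 0 0 0 0;0.9 0 0 0 0 0;0.8 0 0 0 0 0;0 0 0 0 0 0"

```text
time_s: 9.8
tool_pos: [0.6687, -0.062, 0.1309]
tcp_rot: [3.141, -0.004, 0.001]
contact_force: [0.6, 0.1, -2.6]
finger_gap: 0.0514
```

>>> servo_tool:
  motion: "0 0 0 0 0 0;0 0 0 0 0 0"

```text
time_s: 9.97
tool_pos: [0.664, -0.0619, 0.1307]
tcp_rot: [-3.141, 0.003, 0.0]
contact_force: [-0.3, 0.1, -1.2]
finger_gap: 0.0513
```

```bash
python3 - <<'E'
from h import *
st(); c=viewer.calibration('wrist'); im=viewer.get_image('wrist'); cv2.imwrite('pics/w2.png',im)
for p in ((.6658,-.062),(.657,.0375),(.6487,.1375)): print(proj(c,[*p,.003]))
print(proj(c,[.6658,-.062,.06]))
E
```

```text
t 9.97 tcp [ 0.664  -0.0619  0.1307] rot [-3.141e+00  3.000e-03  0.000e+00] F [-0.3  0.1 -1.2] gap 0.0513
[326.21615424 271.38586411]
[309.48852235  86.6112784 ]
[ 290.02275692 -140.56316855]
[327.81071102 313.83772031]
```

View pics/w2.png

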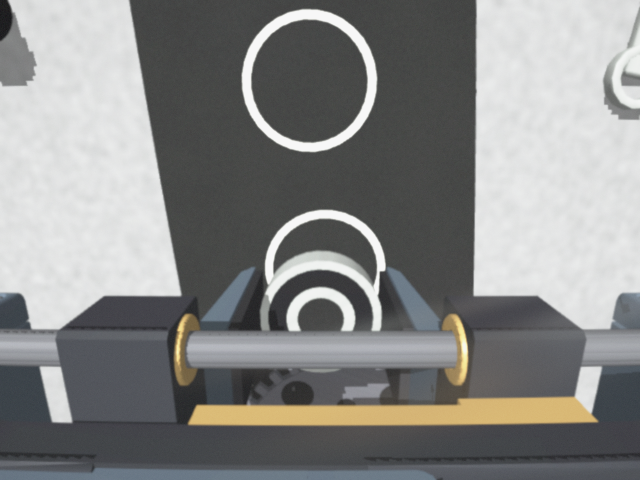

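The wrist shows the bearing held level, with the target circle around (325,271) as predicted. The middle circle is at (310,81), predicted (309,87), so its y is about 1–3 mm higher than I estimated.

>>> servo_tool:
  motion: "0.06 0 0.5 0 0 0;0 0 0.5 0 0 0;0 0 0.4 0 0 0;0 0 0.2 0 0 0;0 0 0.12 0 0 0;0 0 0 0 0 0;0 0 0 0 0 0"

```text
time_s: 10.6
tool_pos: [0.6667, -0.062, 0.0884]
tcp_rot: [-3.142, -0.0, 0.0]
contact_force: [-0.8, -1.4, -0.7]
finger_gap: 0.0512
```

>>> servo_tool:
  motion: "0 0 0.08 0 0 0;0 0 0.06 0 0 0;0 0 0 0 0 0;0 0 0 0 0 0"

```text
time_s: 10.93
tool_pos: [0.6667, -0.062, 0.0851]
tcp_rot: [-3.142, -0.0, 0.0]
contact_force: [-0.4, -0.2, -1.4]
finger_gap: 0.0511
```

>>> servo_tool:
  motion: "0 0 0 0 0 0;0 0 0 0 0 0;0 0 0 0 0 0;0 0 0 0 0 0;0 0 -0.3 0 0 0;0 0 -0.6 0 0 0;0 0 -0.8 0 0 0;0 0 -0.8 0 0 0;0 0 0 0 0 0"
  fingers: 1

```text
time_s: 11.68
tool_pos: [0.6689, -0.0623, 0.1526]
tcp_rot: [3.141, -0.009, 0.0]
contact_force: [0.6, -0.3, 0.9]
finger_gap: 0.0914
```

>>> servo_tool:
  motion: "-0.6 0.6 -0.2 0 0 0;-0.8 0.8 0 0 0 0;-0.8 0.8 0 0 0 0;-0.8 0.8 0 0 0 0;-0.8 0.8 0 0 0 0;-0.8 0.8 0 0 0 0;-0.8 0.8 0 0 0 0;-0.7 0.8 0 0 0 0;-0.6 0.6 0 0 0 0;0 0 0 0 0 0;0 0 0 0 0 0"

```text
time_s: 12.6
tool_pos: [0.4986, -0.2325, 0.1524]
tcp_rot: [-3.141, -0.0, -0.002]
contact_force: [-1.0, 0.7, -0.1]
finger_gap: 0.0914
```

```bash
python3 - <<'E'
from h import *
st(); c=viewer.calibration('wrist'); im=viewer.get_image('wrist'); cv2.imwrite('pics/w3.png',im)
h=cv2.cvtColor(im,cv2.COLOR_BGR2HSV); m=((h[...,0]>5)&(h[...,0]<20)&(h[...,1]>180)&(h[...,2]>150)).astype(np.uint8)
m=cv2.morphologyEx(m,cv2.MORPH_OPEN,np.ones((3,3)));n,l,s,ct=cv2.connectedComponentsWithStats(m); i=1+s[1:,4].argmax(); print(s[i]); e=cv2.fitEllipse(cv2.convexHull(cv2.findNonZero((l==i).astype(np.uint8)))); print(e,onz(c,e[0],.013),[(np.round(a['xyz'],4),a['confidence']) for a in viewer.tip_of('cap','wrist')])
im=viewer.get_image('top');cv2.imwrite('pics/top1.png',im)
for a in viewer.cut_out('bearing','top')[:2]:
    e=cv2.fitEllipse(cv2.convexHull(cv2.findNonZero(a['pixels'].astype(np.uint8)))); print('bearing',a['confidence'],e,onz(viewer.calibration('top'),e[0],.014))
E
```

```text
t 12.6 tcp [ 0.4986 -0.2325  0.1524] rot [-3.141e+00 -0.000e+00 -2.000e-03] F [-1.   0.7 -0.1] gap 0.0914Traceback (most recent call last):
  File "<stdin>", line 4, in <module>
ValueError: attempt to get argmax of an empty sequence
```

View pics/w3.png

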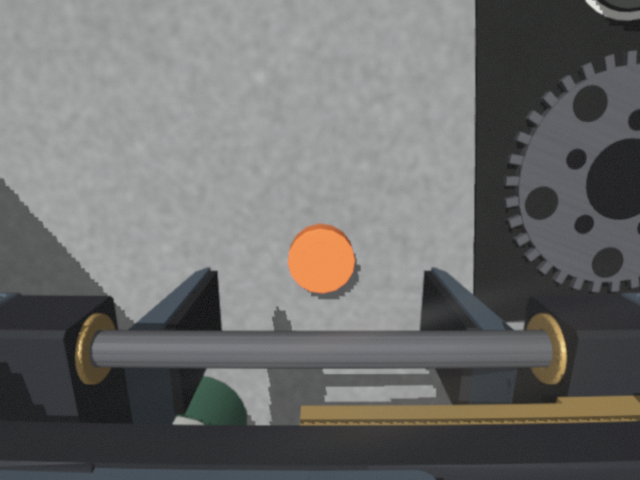

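The cap is at (322,258) between the fingers; my saturation threshold was just too strict. Next: the cap's position and a check on the bearing.

```bash
python3 - <<'E'
from h import *
c=viewer.calibration('wrist'); print('cap',onz(c,(321.5,258.5),.014))
im=viewer.get_image('top');cv2.imwrite('pics/top1.png',im);ct=viewer.calibration('top')
for a in viewer.cut_out('bearing','top')[:2]:
    e=cv2.fitEllipse(cv2.convexHull(cv2.findNonZero(a['pixels'].astype(np.uint8)))); print('bearing',a['confidence'],e,onz(ct,e[0],.016))
print([(np.round(a['xyz'],4),a['confidence']) for a in viewer.tip_of('bearing','top')])
E
```

```text
cap [ 0.49887148 -0.22770146  0.014     ]
bearing 0.68 ((351.4706726074219, 192.2904815673828), (24.955427169799805, 26.675235748291016), 9.549783706665039) [ 0.66503126 -0.06579416  0.016     ]
bearing 0.63 ((219.16537475585938, 282.02178955078125), (16.637866973876953, 19.41610336303711), 113.0871810913086) [0.48796156 0.20410233 0.016     ]
[(array([ 0.6654, -0.0609,  0.0028]), 0.66)]
```

>>> servo_tool:
  motion: "0 -0.08 0.5 0 0 0;0 0 0.6 0 0 0;0 0 0.6 0 0 0;0 0 0.5 0 0 0;0 0 0.3 0 0 0;0 0 0.24 0 0 0;0 0 0 0 0 0;0 0 0 0 0 0"

```text
time_s: 13.47
tool_pos: [0.4996, -0.2299, 0.084]
tcp_rot: [-3.142, -0.0, 0.001]
contact_force: [0.2, 0.4, 0.6]
finger_gap: 0.0913
```

>>> servo_tool:
  motion: "0 0 0 0 0 0;0 0 0 0 0 0;0 0 0 0 0 0;0 0 0 0 0 0;0 0 0 0 0 0;0 0 0 0 0 0;0 0 0 0 0 0;0 0 0 0 0 0;0 0 0 0 0 0"
  fingers: 0
  grip_force: 15

```text
time_s: 14.22
tool_pos: [0.4992, -0.2301, 0.084]
tcp_rot: [-3.142, -0.0, 0.0]
contact_force: [-0.0, -0.6, -0.3]
finger_gap: 0.0393
```

>>> servo_tool:
  motion: "0 0 -0.7 0 0 0;0 0 -0.9 0 0 0;0.4 -0.4 -0.9 0 0 0;0.8 -0.8 0 0 0 0;0.8 -0.8 0 0 0 0;0.8 -0.8 0 0 0 0;0.8 -0.8 0 0 0 0;0.8 -0.8 0 0 0 0;0.8 -0.8 0 0 0 0;0.8 -0.8 0 0 0 0;0.6 -0.6 0 0 0 0;0 0 0 0 0 0"

```text
time_s: 15.22
tool_pos: [0.6668, -0.0619, 0.1461]
tcp_rot: [-3.14, -0.003, 0.003]
contact_force: [0.8, -0.0, 0.2]
finger_gap: 0.0395
```

>>> servo_tool:
  motion: "0.04 -0.02 0.2 0 0 0;0 0 0.2 0 0 0;0 0 0 0 0 0;0 0 0 0 0 0"

```text
time_s: 15.55
tool_pos: [0.664, -0.0654, 0.1357]
tcp_rot: [-3.141, 0.002, -0.001]
contact_force: [0.3, 0.0, 0.0]
finger_gap: 0.0394
```

```bash
python3 - <<'E'
from h import *
s=st(); c=viewer.calibration('wrist'); im=viewer.get_image('wrist'); cv2.imwrite('pics/w4.png',im)
E
```

```text
t 15.55 tcp [ 0.664  -0.0654  0.1357] rot [-3.141e+00  2.000e-03 -1.000e-03] F [0.3 0.  0. ] gap 0.0394
```

View pics/w4.png

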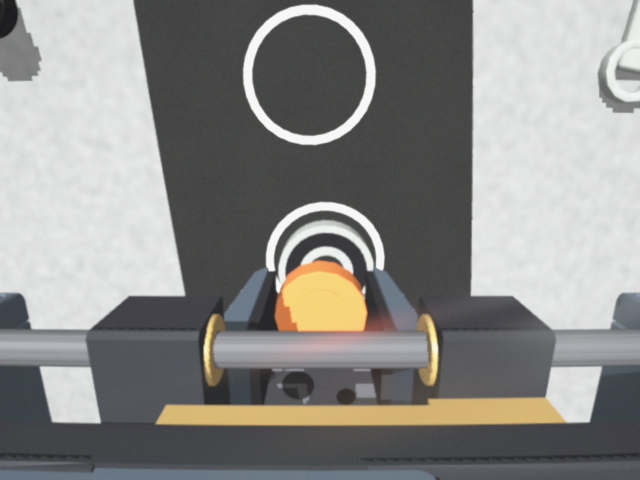

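```bash
python3 - <<'E'
from h import *
c=viewer.calibration('wrist')
for n,uv,z in (('circle',(325.5,261.5),.003),('bearing',(325.5,271.5),.018),('cap',(321,308.5),.068),('mid',(309.5,75),.003),('bearing edge',(325.5,221),.018),('cap edge',(321,262),.068)): print(n,onz(c,uv,z).round(4))
E
```

```text
circle [ 0.666  -0.0613  0.003 ]
bearing [ 0.6658 -0.0623  0.018 ]
cap [ 0.6632 -0.0618  0.068 ]
mid [0.6575 0.0403 0.003 ]
bearing edge [ 0.6657 -0.0341  0.018 ]
cap edge [ 0.6633 -0.0409  0.068 ]
```

The picture puts the bearing in its circle at (325,272), with the cap centre about 2.6 mm off in x. I'm correcting that and lowering.

>>> servo_tool:
  motion: "0.1 0 0.4 0 0 0;0 0 0.4 0 0 0;0 0 0.3 0 0 0;0 0 0.12 0 0 0;0 0 0 0 0 0;0 0 0 0 0 0"

```text
time_s: 16.1
tool_pos: [0.6675, -0.0645, 0.1055]
tcp_rot: [-3.141, 0.001, 0.0]
contact_force: [-0.6, 0.5, 0.0]
finger_gap: 0.0393
```

>>> servo_tool:
  motion: "0 0 0.08 0 0 0;0 0 0.06 0 0 0;0 0 0 0 0 0;0 0 0 0 0 0"

```text
time_s: 16.43
tool_pos: [0.6677, -0.0645, 0.1026]
tcp_rot: [-3.142, -0.0, 0.0]
contact_force: [0.5, 0.7, -0.6]
finger_gap: 0.0398
```

>>> servo_tool:
  motion: "0 0 0 0 0 0;0 0 0 0 0 0;0 0 0 0 0 0;0 0 0 0 0 0;0 0 -0.3 0 0 0;0 0 -0.6 0 0 0;0 0 -0.8 0 0 0;0 0 -0.8 0 0 0;0 0 0 0 0 0"
  fingers: 1

```text
time_s: 17.18
tool_pos: [0.6699, -0.0647, 0.1701]
tcp_rot: [3.141, -0.009, 0.0]
contact_force: [0.2, 0.2, 0.8]
finger_gap: 0.0906
```

>>> servo_tool:
  motion: "-0.4 -0.6 0 0 0 0;-0.7 -1 0 0 0 0;-0.7 -1 0 0 0 0;-0.7 -1 0 0 0 0;-0.7 -1 0 0 0 0;-0.7 -1 0 0 0 0;-0.7 -1 0 0 0 0;-0.7 -1 0 0 0 0;-0.7 -1 0 0 0 0;-0.7 -1 0 0 0 0;-0.4 -1 0 0 0 0;0 0 0 0 0 0"

```text
time_s: 18.18
tool_pos: [0.4879, 0.2036, 0.1648]
tcp_rot: [-3.14, 0.001, 0.004]
contact_force: [0.3, 0.1, 0.9]
finger_gap: 0.0913
```

```bash
python3 - <<'E'
from h import *
st(); c=viewer.calibration('wrist'); im=viewer.get_image('wrist')
t=viewer.get_image('top'); cv2.imwrite('pics/top2.png',t)
a=cv2.resize(t[150:240,220:400],(640,320),interpolation=cv2.INTER_CUBIC)
cv2.imwrite('pics/w5.png',np.vstack([im[100:330],a])); print(proj(c,[.488,.2037,.03]))
E
```

```text
t 18.18 tcp [0.4879 0.2036 0.1648] rot [-3.14e+00  1.00e-03  4.00e-03] F [0.3 0.1 0.9] gap 0.0913
[322.97151506 267.35955149]
```

View pics/w5.png

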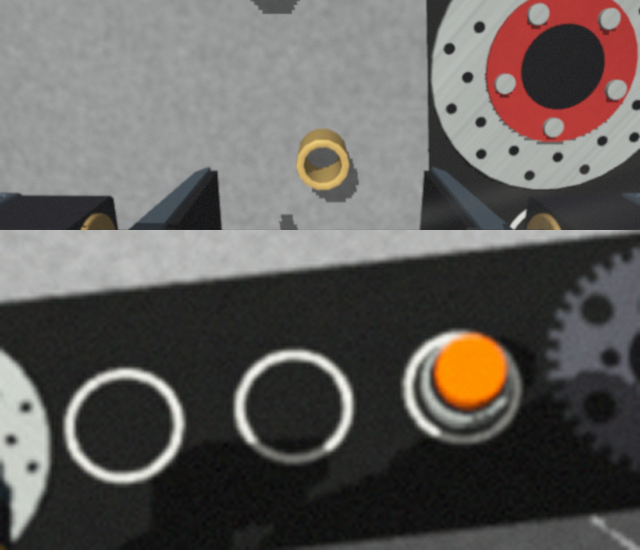

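The spacer rim is at (323,264), predicted (323,267). In the top crop the cap sits on the bearing at (471,371), with the offset expected from its height.

>>> servo_tool:
  motion: "0 -0.04 0.5 0 0 0;0 0 0.7 0 0 0;0 0 0.7 0 0 0;0 0 0.6 0 0 0;0 0 0.4 0 0 0;0 0 0.3 0 0 0;0 0 0 0 0 0;0 0 0 0 0 0"

```text
time_s: 18.95
tool_pos: [0.4904, 0.2011, 0.085]
tcp_rot: [-3.142, -0.0, -0.0]
contact_force: [0.3, 0.4, 0.9]
finger_gap: 0.0909
```

>>> servo_tool:
  motion: "0 0 0 0 0 0;0 0 0 0 0 0;0 0 0 0 0 0;0 0 0 0 0 0;0 0 0 0 0 0;0 0 0 0 0 0;0 0 0 0 0 0;0 0 0 0 0 0;0 0 0 0 0 0;0 0 0 0 0 0"
  fingers: 0
  grip_force: 20

```text
time_s: 19.78
tool_pos: [0.49, 0.2015, 0.085]
tcp_rot: [-3.142, 0.0, 0.0]
contact_force: [-0.3, -0.5, 0.8]
finger_gap: 0.0318
```

>>> servo_tool:
  motion: "0 0 -0.7 0 0 0;0 0 -0.9 0 0 0;0.4 0.2 -0.9 0 0 0;0.8 0.3 0 0 0 0;0.8 0.3 0 0 0 0;0.8 0.3 0 0 0 0;0.8 0.3 0 0 0 0;0.8 0.4 0 0 0 0;0.8 0.4 0 0 0 0;0.7 0.3 0 0 0 0;0.4 0.1 0 0 0 0;0 0 0 0 0 0"

```text
time_s: 20.78
tool_pos: [0.6492, 0.1358, 0.147]
tcp_rot: [-3.141, -0.001, -0.001]
contact_force: [0.2, 0.2, -1.3]
finger_gap: 0.032
```

>>> servo_tool:
  motion: "0 0 0 0 0 0;0 0 0 0 0 0"

```text
time_s: 20.95
tool_pos: [0.6463, 0.1369, 0.1471]
tcp_rot: [-3.142, 0.002, 0.001]
contact_force: [0.4, -0.7, -0.8]
finger_gap: 0.0322
```

```bash
python3 - <<'E'
from h import *
s=st(); c=viewer.calibration('wrist'); im=viewer.get_image('wrist'); cv2.imwrite('pics/w6.png',im)
print(proj(c,[.6487,.1375,.003]))
p=s['tool_pos']; print(proj(c,[p[0],p[1]+.0025,p[2]-.085+.03]))
E
```

```text
t 20.95 tcp [0.6463 0.1369 0.1471] rot [-3.142e+00  2.000e-03  1.000e-03] F [ 0.4 -0.7 -0.8] gap 0.0322
[326.77552805 261.56928998]
[323.96575024 324.61568068]
```

View pics/w6.png

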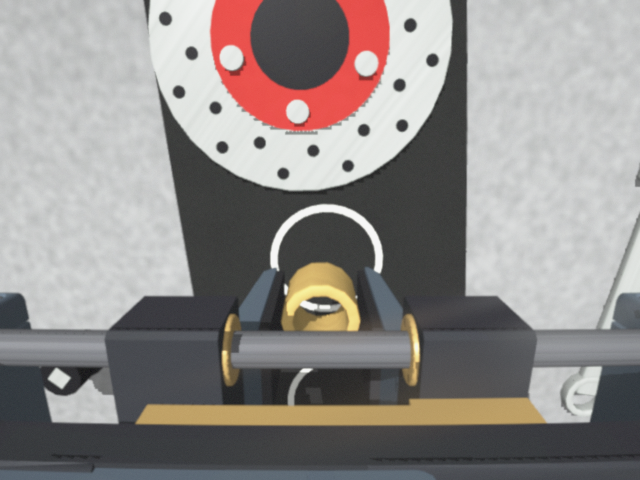

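The circle is centred at about (326,260) and the spacer rim at about (321,320). That calls for roughly +2.5 mm in x and −2 mm in y, then lowering.

>>> servo_tool:
  motion: "0.1 0.08 0.5 0 0 0;0 0 0.6 0 0 0;0 0 0.5 0 0 0;0 0 0.35 0 0 0;0 0 0.2 0 0 0;0 0 0.05 0 0 0;0 0 0 0 0 0;0 0 0 0 0 0"

```text
time_s: 21.67
tool_pos: [0.6505, 0.1346, 0.093]
tcp_rot: [-3.141, -0.001, 0.0]
contact_force: [-0.5, -0.2, -0.2]
finger_gap: 0.0318
```

>>> servo_tool:
  motion: "-0.04 0 0.1 0 0 0;0 0 0.08 0 0 0;0 0 0 0 0 0;0 0 0 0 0 0"

```text
time_s: 22.0
tool_pos: [0.6491, 0.1345, 0.0881]
tcp_rot: [-3.141, -0.0, 0.0]
contact_force: [-0.2, 0.1, -0.8]
finger_gap: 0.0325
```

>>> servo_tool:
  motion: "0 0 0 0 0 0;0 0 0 0 0 0;0 0 0 0 0 0;0 0 0 0 0 0;0 0 -0.3 0 0 0;0 0 -0.6 0 0 0;0 0 -0.8 0 0 0;0 0 -0.8 0 0 0;0 0 -0.8 0 0 0;0 0 -0.4 0 0 0;0 0 0 0 0 0"
  fingers: 1

```text
time_s: 22.92
tool_pos: [0.6504, 0.1347, 0.1838]
tcp_rot: [-3.14, -0.006, 0.0]
contact_force: [0.8, 0.3, 0.4]
finger_gap: 0.0913
```

>>> servo_tool:
  motion: "-0.5 -0.5 0 0 0 0;-0.9 -0.9 0 0 0 0;-0.9 -1 0 0 0 0;-0.9 -1 0 0 0 0;-0.9 -1 0 0 0 0;-0.9 -1 0 0 0 0;-0.9 -1 0 0 0 0;-0.9 -1 0 0 0 0;-0.9 -0.9 0 0 0 0;-0.7 -0.6 0 0 0 0;0 0 0 0 0 0;0 0 0 0 0 0"

```text
time_s: 23.92
tool_pos: [0.4379, 0.3572, 0.1796]
tcp_rot: [3.14, 0.001, 0.003]
contact_force: [0.7, -0.8, 0.4]
finger_gap: 0.0907
```

```bash
python3 - <<'E'
from h import *
s=st(); c=viewer.calibration('wrist'); im=viewer.get_image('wrist'); cv2.imwrite('pics/w7.png',im)
print(proj(c,[.4357,.3655,.084]))
E
```

```text
t 23.92 tcp [0.4379 0.3572 0.1796] rot [3.14e+00 1.00e-03 3.00e-03] F [ 0.7 -0.8  0.4] gap 0.0907
[318.76125702 276.30307495]
```

View pics/w7.png

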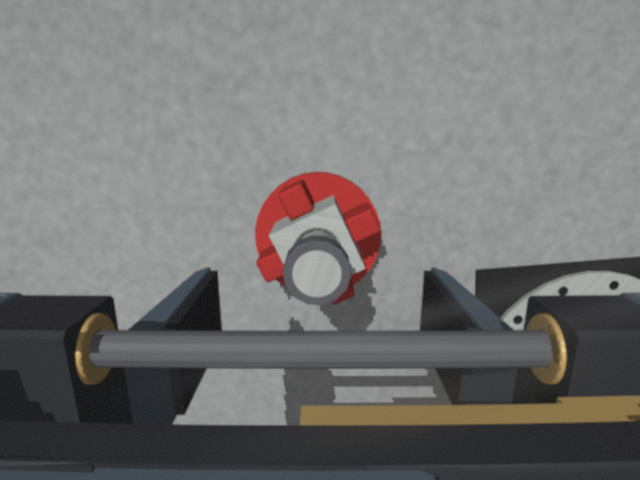

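The axle head's top is at (318,271), 2 mm further in +y than predicted. The fingers clear it on both sides.

>>> servo_tool:
  motion: "-0.1 -0.35 0.1 0 0 0;0 0 0.5 0 0 0;0 0 0.5 0 0 0;0 0 0.4 0 0 0;0 0 0.2 0 0 0;0 0 0 0 0 0;0 0 0 0 0 0"

```text
time_s: 24.55
tool_pos: [0.4369, 0.3655, 0.1378]
tcp_rot: [3.141, 0.0, -0.0]
contact_force: [-0.7, -0.6, -0.6]
finger_gap: 0.0913
```

>>> servo_tool:
  motion: "-0.05 -0.03 0.07 0 0 0;0 0 0 0 0 0;0 0 0 0 0 0"

```text
time_s: 24.8
tool_pos: [0.4353, 0.3666, 0.1367]
tcp_rot: [-3.141, -0.001, 0.0]
contact_force: [0.9, -0.6, 0.3]
finger_gap: 0.0914
```

>>> servo_tool:
  motion: "0 0 0 0 0 0;0 0 0 0 0 0;0 0 0 0 0 0;0 0 0 0 0 0;0 0 0 0 0 0;0 0 0 0 0 0;0 0 0 0 0 0;0 0 0 0 0 0;0 0 0 0 0 0"
  fingers: 0
  grip_force: 15

```text
time_s: 25.55
tool_pos: [0.4353, 0.3664, 0.1363]
tcp_rot: [-3.141, -0.0, 0.0]
contact_force: [0.4, 0.4, 0.4]
finger_gap: 0.0338
```

>>> servo_tool:
  motion: "0 0 0 0 0 0;0 0 0 0 0 0;0 0 -0.1 0 0 0;0 0 -0.2 0 0 0;0 0 -0.2 0 0 0;0 0 -0.2 0 0 0;0 0 0 0 0 0"
  grip_force: 40

```text
time_s: 26.13
tool_pos: [0.4357, 0.3668, 0.1551]
tcp_rot: [-3.14, -0.002, 0.0]
contact_force: [0.7, 0.3, -2.3]
finger_gap: 0.0327
```

>>> servo_tool:
  motion: "0 0 -0.2 0 0 0;0 0 -0.3 0 0 0;0 0 -0.3 0 0 0;0 0 -0.3 0 0 0;0 0 -0.3 0 0 0;0 0 -0.3 0 0 0;0 0 -0.2 0 0 0;0 0 0 0 0 0"

```text
time_s: 26.8
tool_pos: [0.4357, 0.3668, 0.2028]
tcp_rot: [-3.14, -0.002, 0.0]
contact_force: [0.5, 0.3, -3.0]
finger_gap: 0.0329
```

>>> servo_tool:
  motion: "0.14 0.2 0 0 0 0;0.27 0.4 0 0 0 0;0.4 0.6 0 0 0 0;0.4 0.6 0 0 0 0;0.4 0.6 0 0 0 0;0.4 0.6 0 0 0 0;0.4 0.6 0 0 0 0;0.4 0.6 0 0 0 0;0.4 0.6 0 0 0 0;0.4 0.6 0 0 0 0;0.4 0.6 0 0 0 0;0.4 0.6 0 0 0 0"

```text
time_s: 27.8
tool_pos: [0.546, 0.1994, 0.2006]
tcp_rot: [3.141, 0.001, -0.0]
contact_force: [0.2, 0.1, -2.9]
finger_gap: 0.0328
```

>>> servo_tool:
  motion: "0.4 0.6 0 0 0 0;0.4 0.6 0 0 0 0;0.4 0.6 0 0 0 0;0.4 0.6 0 0 0 0;0.4 0.6 0 0 0 0;0.4 0.6 0 0 0 0;0.4 0.6 0 0 0 0;0.4 0.6 0 0 0 0;0.4 0.6 0 0 0 0;0.4 0.5 0 0 0 0;0.25 0.4 0 0 0 0;0.13 0.2 0 0 0 0"

```text
time_s: 28.8
tool_pos: [0.6558, 0.037, 0.2007]
tcp_rot: [3.141, 0.0, -0.001]
contact_force: [1.1, 0.6, -2.8]
finger_gap: 0.0327
```

>>> servo_tool:
  motion: "0 0 0.3 0 0 0;0 0 0.3 0 0 0;0 0 0.2 0 0 0;0 0 0 0 0 0;0 0 0 0 0 0"

```text
time_s: 29.22
tool_pos: [0.6544, 0.0397, 0.1805]
tcp_rot: [-3.141, 0.002, 0.001]
contact_force: [0.5, -0.0, -2.8]
finger_gap: 0.0329
```

```bash
python3 - <<'E'
from h import *
s=st(); c=viewer.calibration('wrist'); im=viewer.get_image('wrist'); cv2.imwrite('pics/w8.png',im)
cs=viewer.calibration('side');S=viewer.get_image('side'); cv2.imwrite('pics/side1.png',S)
p=np.array(s['tool_pos']);print(proj(c,[*p[:2],p[2]-.0523]),'mid',proj(c,[.657,.0385,.003]),'side head/foot',proj(cs,[*p[:2],p[2]-.0523]),proj(cs,[*p[:2],p[2]-.1303]),'target',proj(cs,[.657,.0385,.003]))
cv2.imwrite('pics/v8.png',np.hstack([im,]) ) 
a=cv2.resize(S[160:320,290:450],(480,480),interpolation=cv2.INTER_CUBIC)
b=cv2.resize(im,(320,240)); a[:1]=0
cv2.imwrite('pics/v8.png',np.hstack([a,np.vstack([b,b*0])]))
E
```

```text
t 29.22 tcp [0.6544 0.0397 0.1805] rot [-3.141e+00  2.000e-03  1.000e-03] F [ 0.5 -0.  -2.8] gap 0.0329
[324.01089259 333.55095913] mid [326.33535459 249.44994784] side head/foot [362.97505308 205.43538552] [361.88747731 229.06259276] target [362.37375508 242.66137539]
```

View pics/v8.png

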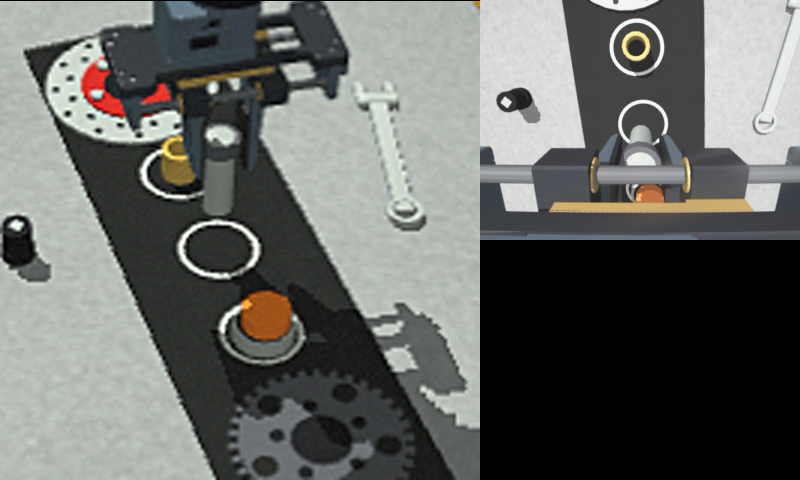

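The side view shows the axle hanging upright at crop (218,190) above the middle circle (219,248). The spacer is inside its ring, and the cap is on the bearing. I'm lowering the axle.

>>> servo_tool:
  motion: "0.06 0.03 0.3 0 0 0;0 0 0.4 0 0 0;0 0 0.4 0 0 0;0 0 0.3 0 0 0;0 0 0.2 0 0 0;0 0 0.1 0 0 0;0 0 0 0 0 0;0 0 0 0 0 0"

```text
time_s: 29.98
tool_pos: [0.6568, 0.0382, 0.1387]
tcp_rot: [-3.142, -0.0, 0.0]
contact_force: [0.0, 0.3, -2.4]
finger_gap: 0.0329
```

>>> servo_tool:
  motion: "0 0 0.1 0 0 0;0 0 0.06 0 0 0;0 0 0 0 0 0;0 0 0.05 0 0 0;0 0 0 0 0 0;0 0 0 0 0 0"

```text
time_s: 30.48
tool_pos: [0.6566, 0.0382, 0.1335]
tcp_rot: [-3.142, -0.0, 0.0]
contact_force: [0.2, 0.3, -3.3]
finger_gap: 0.0328
```

Not yet touching; lower it in small steps until the weight comes off the gripper.

>>> servo_tool:
  motion: "0 0 0.03 0 0 0;0 0 0 0 0 0;0 0 0 0 0 0"

```text
time_s: 30.73
tool_pos: [0.6568, 0.0383, 0.1332]
tcp_rot: [-3.141, -0.001, 0.0]
contact_force: [-0.7, -0.7, 0.6]
finger_gap: 0.0328
```

The foot is on the mat, since the weight is off. Release and withdraw upward.

>>> servo_tool:
  motion: "0 0 0 0 0 0;0 0 0 0 0 0;0 0 0 0 0 0;0 0 0 0 0 0;0 0 0 0 0 0;0 0 -0.2 0 0 0;0 0 -0.5 0 0 0;0 0 -0.8 0 0 0;0 0 -0.8 0 0 0;0 0 -0.8 0 0 0;0 0 -0.8 0 0 0;0 0 0 0 0 0"
  fingers: 1

```text
time_s: 31.73
tool_pos: [0.6585, 0.0383, 0.2354]
tcp_rot: [-3.141, -0.009, 0.0]
contact_force: [1.3, -1.0, 1.6]
finger_gap: 0.0915
```

>>> servo_tool:
  motion: "-0.8 0 -0.5 0 0 0;-1 0 0 0 0 0;-1 0 0 0 0 0;-1 0 0 0 0 0;-1 0 0 0 0 0;-1 0 0 0 0 0;-1 0 0 0 0 0;-1 0 0 0 0 0;-1 0 0 0 0 0;-1 0 0 0 0 0;-0.5 0 0 0 0 0;0 0 0 0 0 0"

```text
time_s: 32.73
tool_pos: [0.3965, 0.0381, 0.2424]
tcp_rot: [3.142, 0.002, 0.001]
contact_force: [-0.5, -0.4, -0.3]
finger_gap: 0.0912
```

```bash
python3 - <<'E'
from h import *
st(); ims=[]
for n in ('top','side'):
    c=viewer.calibration(n); im=viewer.get_image(n); cv2.imwrite(f'pics/{n}9.png',im)
    x,y=(220,130) if n=='top' else (310,160)
    ims.append(cv2.resize(im[y:y+150,x:x+160],(400,375),interpolation=cv2.INTER_CUBIC))
    for o in ('bearing','cap','spacer','axle','socket','tin'): print(n,o,[(np.round(a['xyz'],3).tolist(),round(a['confidence'],2)) for a in viewer.tip_of(o,n)[:2]])
    # expected crop pixels: circle centres, object tops placed at circle centre
    for p in ([.6658,-.062,.034],[.657,.0385,.081],[.649,.138,.033]): print('exp',((proj(c,p)-[x,y])*2.5).round(1)+([400,0] if n=='side' else [0,0]))
cv2.imwrite('pics/fin.png',np.hstack(ims)); st()
E
```

```text
t 32.73 tcp [0.3965 0.0381 0.2424] rot [3.142e+00 2.000e-03 1.000e-03] F [-0.5 -0.4 -0.3] gap 0.0912
top bearing [([0.664, -0.061, 0.001], 0.67)]
top cap [([0.664, -0.059, 0.003], 0.65), ([0.666, -0.069, 0.017], 0.54)]
top spacer [([0.65, 0.138, -0.001], 0.79), ([0.413, -0.347, 0.001], 0.52)]
top axle [([0.662, 0.04, 0.001], 0.62)]
top socket [([0.669, -0.061, 0.005], 0.28)]
top tin [([0.414, -0.348, 0.001], 0.69), ([0.438, 0.366, 0.002], 0.69)]
exp [325.2 148. ]
exp [198.3 143.4]
exp [ 78.8 176. ]
side bearing [([0.665, -0.065, 0.004], 0.57)]
side cap [([0.666, -0.062, 0.02], 0.62)]
side spacer [([0.651, 0.132, 0.004], 0.44)]
side axle [([0.657, 0.036, 0.0], 0.5)]
side socket [([0.488, 0.073, 0.001], 0.53)]
side tin [([0.411, -0.352, -0.002], 0.86)]
exp [568.9 255. ]
exp [533.7 150.3]
exp [499.3 122.1]
t 33.43 tcp [0.3992 0.0381 0.2427] rot [-3.142  0.     0.   ] F [ 0.  -1.  -0.2] gap 0.0913
```

View pics/fin.png

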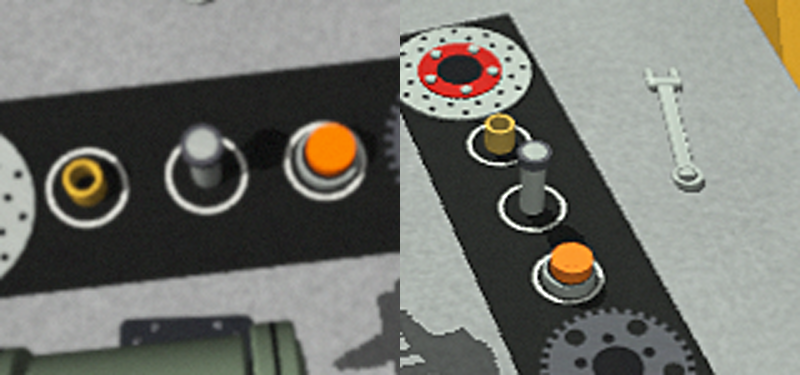

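All parts stand upright in their rings, within a few pixels of where they should appear, and the arm is clear. Handing in.

```bash
python3 -c "
from h import *
print(order.job_done()); st()"
```

```text
the job is handed in; nothing more can be done
None
the job is handed in; nothing more can be done
```

The layout is finished and handed in at about 33 s of the 107 s allowed; the hand-in gave no verdict. The bearing is in the circle by the sprocket with the cap on top, and the spacer is in the circle by the disc. The axle was drawn straight up out of the hub, carried upright, and stands head up in the middle circle.

**Last checks:**
- **Pictures:** The final top and side pictures show every part upright in its ring, with the cap on the bearing and the arm clear and empty.
- **Cap:** My own reading of the final pictures puts it about 2–3 mm from where a centred cap should appear; the limit is 10 mm.
- **Networks:** Their estimates put the parts within about 6 mm of the circle centres; the limit is 14 mm. The two largest, both in one camera only, were the spacer's y (0.132 against 0.138) and the axle's x (0.662 against 0.657). A second, weaker top-camera reading had the cap about 7 mm off.
- **Socket and tin:** The side camera finds both within 5 mm of where they started. The top camera's only "socket" report was a low-confidence false one at the bearing, because the arm hid the real socket there.

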